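# Get the citrus juicer ready: reamer home on its drive, spout down over the glass

### The arm

A 6-joint arm with a two-finger parallel gripper is mounted at the origin on a cart in front of the work surface, level with it; the furniture and walls round the work are solid. World frame = base frame: x ahead of the robot, y to its left, z up, the work surface at z = 0. Lengths are in mm, angles in rad, forces in N, time in s.
With the tool pointing down it reaches from about 400 to 925 mm from the base axis. Payload 12.5 kg.
Tool frame: the origin (TCP) lies at the very end of the fingers, on their centre line; the grasp point (between the pads) lies 19 mm behind it; z points along the fingers, y is the direction in which the jaws open and shut (so a half turn about z gives the same grasp; the last joint's range is limited). The gripper opens to 95 mm and grips with 3 to 60 N. Pads are 20 mm wide; open, the fingers measure 119 mm over their backs; the gripper's body (75 mm by 180 mm) begins 59 mm behind the grasp point.
Start: joints at [1.207, 0.491, 1.559, -0, 1.092, -0.106], TCP at [159.329, 604.371, 189.961] pointing down, gripper open.
Joint ranges: [-3.1, 3.1], [-0.84, 2.19], [0.05, 2.79], [-1.13, 4.28], [0.06, 2.93], [-2.69, 2.69]. Speed limits (rad/s): [2.22, 2.22, 2.79, 3.14, 3.14, 3.14].

### API

Orientations are given as [roll, pitch, yaw] about the fixed x, y, z axes, in that order (R = Rz(yaw) Ry(pitch) Rx(roll)).
In Python, from cell import env gives the robot as it stands.
- The arm moves only by the shell command python3 -m pendant 'ROWS'. ROWS is JSON, a list that holds one entry, the list of rows, each a list of 5 numbers: the opening, from 0 (shut) to 1 (fully open), then the shift along the tool's x, y, z in m, then the turn about the tool's z in rad. A call has exactly 8 rows; each row is the pose to reach, as a shift and turn from the pose commanded when the call began, along the tool's axes at that moment; what a row does not reach only later rows make up. A row lasts 1/10 s, in which the tool goes at most 50 mm and 8.59 degrees, less where a joint would pass 70% of its speed; a pose out of reach is approached as far as the arm can. A call with a gripper value outside its range is refused whole. The fingers move at their own pace and stop on an object; the grip force is fixed at half the most. Time passes only in rows, so rows that repeat a pose let the fingers close, or fill a call up. It gives the time, the measured TCP pose, the force and the opening at its end, in the units of the state.
- env.state(): the state, without advancing time (a new reading comes with each control period).
- env.read_camera(name): name is "scene" or "side" or "wrist"; returns a dict with "image" (420x560x3 uint8, blue, green, red), "range_z" (420x560 float32, mm along the optical axis (not along the pixel's ray), 0 where there is no reading), "fx", "fy", "cx", "cy" (pixels), "dist" ([k1, k2, p1, p2, k3] as OpenCV has them; the pictures are not rectified), "rvec" (rotation vector, rad) and "tvec" (3), from world to camera coordinates, as OpenCV has them; the wrist camera has in their place "tool_from_camera" (4x4, takes a point from camera to tool coordinates, whose origin is the TCP and whose axes are the flange's). Camera axes: x right, y down, z forward; pixel columns grow to the right and rows downward; lengths in mm; the calibration is good to about 2 mm. A picture is of the moment at which its call begins: read the wrist's pose just before it.
- env.job_done(): hands the job in, once; it reports no verdict.
The state is a dict: "t": time; "joints": joint angles; "qvel": joint speeds; "tau": joint torques, N m; "eef_pos": TCP position; "tcp_rot": TCP orientation; "ft_force": force on the tool from outside, world axes, zero at the start; "moment": the same for the moment, N m; "opening": opening from 0.0 (shut) to 1.0 (fully open).
Only numpy, scipy, OpenCV 4.12 (cv2) and the standard library are available. Lean on these libraries where they do the work, as an engineer would, in place of code of your own. Each camera call takes 0.05 s, during which the arm holds its last target. There are 200 camera calls.

### The job

Get the citrus juicer on the worktop ready for pressing. After washing, its ribbed reamer was only dropped onto the drive shaft and sits too high: turn it while pressing lightly, without forcing it, until it drops onto the keyed shaft, and leave it fully home and upright. Also flip the spout all the way down so that it pours into the glass standing there; do not tip the glass, and leave the honey jar and the mug where they are.

Things in the scene. Friction and masses are not known exactly. Their poses are not given: they have to be found in the camera images.
- juicer: electric citrus juicer, fixed; origin: centre of its underside, z up, spout on its -x side. Round steel housing 134 mm across; on it a white open bowl, 130 mm across inside at the floor (105 mm above the worktop) and 142 mm at the rim (138 mm up). In its middle a round seat 60 mm across, 110 mm above the worktop.
- drive (a point): point on the juicer's upright axis at the height of the reamer seat, axes as the juicer's. The drive shaft rises from here inside the reamer, hidden by it: a two-flat tang 20 x 12 mm, 15.5 mm high, then a round 10 mm pilot pin up to 46 mm. The tang's angle is unknown; the motor's gear holds it against about 0.3 N m, more than a lightly pressed reamer rubs on it, above that it turns along.
- reamer: loose white juicing cone, 90 g; origin: centre of its underside, z up. Flange 76 mm across, 4 mm thick; above it a dome with 8 ribs, 59 mm across the ribs from 6 to 28 mm above the underside (grip here). At the start the pilot pin centres it, but it stands on top of the tang, underside 13.5 mm above the seat, 25 to 90 degrees off the nearest fitting angle, either way round.
- spout (a joint): angle of the white channel spout about its level pin (pin on the juicer at x = -78 mm, 112 mm above the worktop, along the juicer's y), 0 = turned up 52 degrees above level (drip-stop), 1.05 = down on its stop, 8 degrees below level. It stays where it is left; about 2 N on its end moves it.
- spout_lip (a point): middle of the spout's pouring end, 50 mm from its pin; the channel is 28 mm wide with sides 6 mm above the line from pin to lip.
- glass: clear straight tumbler 81 mm across and 92 mm high, loose, standing under the place where the lowered spout ends; origin: centre of its underside.
- honey_jar: jar with a red lid, 61 mm across and 86 mm high, a bystander behind and to the left of the juicer; origin: centre of its underside.
- mug: cream mug with a handle, 83 mm across and 93 mm high, a bystander to the right of the juicer; origin: under the middle of mug and handle.
- reamer_apex (a point): blunt tip of the reamer, 67 mm above its underside. Under the dome is a slot 23 x 15 mm, long side along the reamer's x axis, that fits the tang at two angles half a turn apart (about 8 degrees of slack either way). Turned while lightly pressed (5 to 10 N), the reamer drops 13.5 mm when the slot meets the tang; home, its underside lies on the seat.
Mind the look-alikes: they are no part of the job. Leave any orange look-alike of the glass alone.

How it is judged (in metres and radians):
At the end, for the whole second after the job is handed in: The reamer is home on its keyed shaft: underside within 3 mm of the seat, within 5 mm of the drive's axis, tilted less than 0.08 rad, at rest. The spout is down (joint above 0.95) with its lip within 30 mm of the axis of the glass, and the glass stands upright on the worktop (z of reamer in the frame of drive between -0.004 and 0.003 m and horizontal distance between reamer and drive below 0.005 m and angle between reamer's own z axis and vertical below 0.08 rad and linear speed of reamer below 0.02 m/s and value of joint spout above 0.95 rad and horizontal distance between spout_lip and glass below 0.03 m and angle between glass's own z axis and vertical below 0.1 rad and height (world z) of glass below 0.01 m); the robot touches nothing.
It fails at once if the glass is tipped over (angle between glass's own z axis and vertical above 0.4 rad).
It fails at once if the honey jar is shifted (distance of honey_jar from where it was at the start of the episode above 0.03 m).
It fails at once if the mug is shifted (distance of mug from where it was at the start of the episode above 0.03 m).
It fails at once if the reamer is forced: pressed on the juicer with over 100 N (contact force between reamer and juicer above 100 N).
It also fails if it takes over 61 s, if anything falls off the work surface, if the arm or the gripper's body presses on something with over 40 N, if the wrist force passes 120 N, or if a joint passes its speed limit or range.

## Working session

There is one attempt and no reset: what is moved stays moved. The work goes in short steps, Python scripts to look and compute and a shell command to move; the robot and the scene stay as the last step left them, time stands still between calls to the robot, and variables do not carry over. Pictures are saved under pics/ and viewed, about 8 in all and at most 12, crops included, and the job is handed in when it is done.

```bash
mkdir -p pics; cat > h.py <<'E'
import numpy as np, cv2
from cell import env
from scipy.spatial.transform import Rotation as R
def cam(n):
    s=env.state(); c=env.read_camera(n); c['s']=s; return c
def pts(c):
    h,w=c['range_z'].shape; u,v=np.meshgrid(np.arange(w),np.arange(h))
    K=np.array([[c['fx'],0,c['cx']],[0,c['fy'],c['cy']],[0,0,1.]])
    p=cv2.undistortPoints(np.stack([u,v],-1).reshape(-1,1,2).astype(float),K,np.array(c['dist'])).reshape(h,w,2)
    z=c['range_z']; P=np.dstack([p*z[...,None],z]).reshape(-1,3)
    if 'rvec' in c:
        M=cv2.Rodrigues(np.array(c['rvec'],float))[0]; W=(P-np.array(c['tvec']).ravel())@M
    else:
        T=np.array(c['tool_from_camera']); W=P@T[:3,:3].T+T[:3,3]
        s=c['s']; W=W@R.from_euler('xyz',s['tcp_rot']).as_matrix().T+np.array(s['eef_pos'])
    W=W.reshape(h,w,3); W[z<=0]=np.nan; return W
E
python3 - <<'E'
from h import *
print(env.state())
for n in('scene','side'):
    c=cam(n); cv2.imwrite(f'pics/{n}.png',c['image']); np.save(n,pts(c))
E
```

```text
{'t': 0.0, 'joints': array([ 1.20741918e+00,  4.91568071e-01,  1.55949289e+00, -8.47882712e-06,
        1.09169475e+00, -1.05595405e-01]), 'qvel': array([-0.00075074, -0.0006813 ,  0.00017742,  0.00079638,  0.00018921,
       -0.00052269]), 'tau': array([ 7.89700025e-04, -6.12625337e+01, -2.58191603e+01,  6.92489860e-02,
        4.80671972e-02, -7.26210260e-05]), 'eef_pos': array([159.20787551, 604.07933211, 189.34152102]), 'tcp_rot': array([-3.14043528e+00, -1.15107974e-04,  2.88381476e+00]), 'ft_force': array([-0.2914323 ,  0.62080467,  0.60382459]), 'moment': array([-0.00502956,  0.00397497, -0.01348287]), 'opening': 0.9982719548899618}
```

View pics/scene.png

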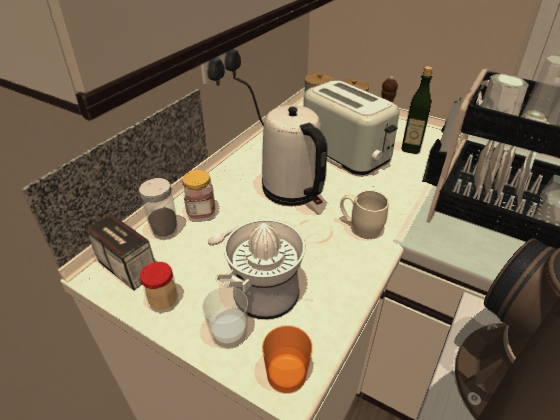

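View pics/side.png

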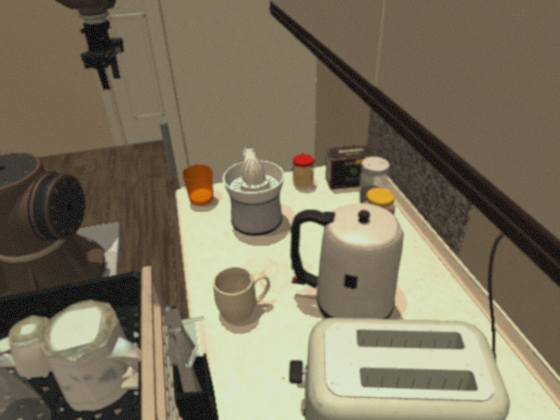

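The scene picture shows the juicer with the reamer apex at about (264,226), the spout at (233,284), the glass at (227,318) and the orange look-alike at (288,360). The honey jar is at (158,287) and the mug at (369,213). The side view confirms this. Next I'll measure positions.

```bash
cat > m.py <<'E'
from h import *
from scipy.optimize import least_squares
W=np.load('scene.npy')
for n,(u,v) in dict(apex=(264,226),rimL=(228,245),rimR=(303,247),rimF=(266,278),spout=(233,284),spout2=(225,280),spout3=(240,290),glassbot=(228,330),glassrim=(212,293),jar=(157,275),mug=(369,200),table=(200,330),orange=(287,335)).items():
    print(n,np.nanmedian(W[v-1:v+2,u-1:u+2].reshape(-1,3),0).round())
def fit(P):
    f=lambda q:np.hypot(P[:,0]-q[0],P[:,1]-q[1])-q[2]
    r=least_squares(f,[*np.median(P,0)[:2],50],loss='soft_l1',f_scale=2); return r.x.round(1),len(P)
def box(W,b,z):
    u0,v0,u1,v1=b; P=W[v0:v1,u0:u1].reshape(-1,3); return P[(P[:,2]>z[0])&(P[:,2]<z[1])]
print('rim',fit(box(W,(222,215,310,290),(132,142))))
print('housing',fit(box(W,(235,265,300,312),(20,90))))
print('jar',fit(box(W,(140,262,178,310),(82,92))))
P=box(W,(250,220,282,262),(100,220)); print('apex z',P[:,2].max(), P[P[:,2].argmax()])
print('ream ',fit(box(W,(245,220,285,262),(132,150))))
print('glass',fit(box(W,(203,288,250,345),(10,88))),fit(box(W,(203,288,250,345),(88,97))))
print('mug',fit(box(W,(350,188,390,238),(20,95))))
c=cv2.imread('pics/scene.png')[190:350,190:330]; cv2.imwrite('pics/crop.png',cv2.resize(c,None,fx=4,fy=3.7,interpolation=cv2.INTER_CUBIC))
E
python3 m.py
```

```text
apex [499.  63. 187.]
rimL [567.  87. 125.]
rimR [438.  25. 135.]
rimF [459. 121. 129.]
spout [497. 165. 134.]
spout2 [516. 162. 129.]
spout3 [506. 140.  88.]
glassbot [483. 207.  64.]
glassrim [546. 169.  83.]
jar [660. 191.  85.]
mug [ 416. -260.   60.]
table [560. 203.  -2.]
orange [391. 163.  65.]
rim (array([501.5,  61.3,  72.4]), 718)
housing (array([536.4,  42.1, 100.7]), 1498)
jar (array([666.3, 188.3,  21.2]), 544)
apex z 189.2914490256296 [500.52379425  63.84224817 189.29144903]
ream  (array([515.9,  39.8,  48.3]), 336)
glass (array([507.9, 180.1,  36.7]), 2159) (array([508.6, 179.8,  39.3]), 118)
mug (array([ 399.5, -224.6,   38. ]), 1340)
```

View pics/crop.png

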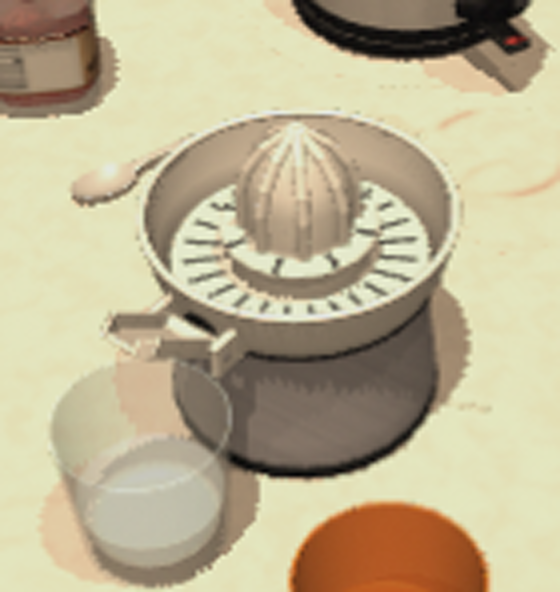

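```bash
cat > goal.py <<'E'
import sys
from h import *
# shift in tool axes to world target
def shift(t):
    s=env.state(); M=R.from_euler('xyz',s['tcp_rot']).as_matrix()
    return ((np.array(t)-s['eef_pos'])@M/1000).round(4), np.round(s['tcp_rot'],4), np.round(s['joints'],3)
if __name__=='__main__': print(*shift([float(a) for a in sys.argv[1:4]]))
E
python3 - <<'E'
from h import *
W=np.load('scene.npy').reshape(-1,3); J=np.array([501.5,61.8])
d=W[:,:2]-J; r=np.hypot(*d.T)
m=(r>80)&(r<125)&(W[:,2]>112)&(W[:,2]<175)&(d[:,1]>30)
print(m.sum(),np.median(d[m],0)); 
for z in range(112,166,6):
    k=m&(W[:,2]>=z)&(W[:,2]<z+6); 
    if k.sum()>2: print(z,k.sum(),d[k].mean(0).round(1),d[k].min(0).round(),d[k].max(0).round())
k=(r<230)&(r>85)&(W[:,2]>170); print('tall near',k.sum(),W[k].min(0) if k.any() else '')
from goal import shift
print(shift([501.5,61.8,250]))
E
```

```text
268 [10.91314552 99.42410535]
112 34 [ 1.4 83. ] [-14.  78.] [20. 91.]
118 44 [ 7.1 85.7] [-13.  76.] [28. 96.]
124 36 [ 9.5 93.5] [-7. 84.] [ 22. 103.]
130 44 [10.4 99.4] [-6. 89.] [ 23. 110.]
136 48 [  8.1 108.2] [-5. 97.] [ 26. 119.]
142 56 [  8.1 113.8] [ -4. 103.] [ 23. 120.]
148 6 [ 10.7 114.3] [ -0. 112.] [ 21. 116.]
tall near 16557 [ 598.34273799 -145.8734243   454.38657105]
(array([-0.4692, -0.4372, -0.0602]), array([-3.1406e+00, -1.0000e-04,  2.8838e+00]), array([ 1.207,  0.492,  1.559, -0.   ,  1.092, -0.106]))
```

```bash
python3 -m pendant '[[[0.9,0,0,-0.06,0],[0.9,-0.05,-0.045,-0.06,0],[0.9,-0.1,-0.09,-0.06,0],[0.9,-0.15,-0.135,-0.06,0],[0.9,-0.19,-0.17,-0.06,0],[0.9,-0.22,-0.205,-0.06,0],[0.9,-0.25,-0.235,-0.06,0],[0.9,-0.28,-0.26,-0.06,0]]]'; python3 goal.py 501.5 61.8 250
```

```text
t: 0.9
eef_pos: [346.5, 307.3, 249.9]
tcp_rot: [3.142, -0.0, 2.884]
ft_force: [-0.2, 0.4, 0.1]
opening: 0.897
[-2.124e-01 -1.979e-01 -1.000e-04] [ 3.1416 -0.      2.8842] [ 0.583  0.193  1.852  0.     1.096 -0.731]
```

```bash
python3 -m pendant '[[[0.9,-0.035,-0.03,0,0],[0.9,-0.07,-0.06,0,0],[0.9,-0.105,-0.095,0,0],[0.9,-0.14,-0.13,0,0],[0.9,-0.17,-0.16,0,0],[0.9,-0.189,-0.177,0,0],[0.9,-0.189,-0.177,0,0],[0.9,-0.189,-0.177,0,0]]]'; python3 goal.py 501.5 61.8 250; python3 - <<'E'
from h import *
c=cam('wrist'); W=pts(c); cv2.imwrite('pics/w1.png',c['image']); np.save('w1',W)
P=W.reshape(-1,3)
J=np.array([501.5,61.8]); r=np.hypot(P[:,0]-J[0],P[:,1]-J[1])
k=(r<15)&(P[:,2]>170); print(k.sum(), P[k][P[k][:,2]>np.nanmax(P[k][:,2])-3].mean(0) if k.any() else '')
from m import fit
k=(r<90)&(r>60)&(P[:,2]>134)&(P[:,2]<142); print(fit(P[k]))
k=(r<45)&(P[:,2]>138)&(P[:,2]<152); print(fit(P[k]))
E
```

```text
t: 1.7
eef_pos: [483.5, 89.7, 249.6]
tcp_rot: [3.142, -0.001, 2.882]
ft_force: [-0.1, 0.1, 0.2]
opening: 0.898
[-0.0246 -0.0224 -0.0005] [ 3.1416e+00 -9.0000e-04  2.8825e+00] [ 0.049  0.238  1.792  0.     1.112 -1.263]
787 [500.9641736   59.78810786 189.03929757]
apex [499.  63. 187.]
rimL [567.  87. 125.]
rimR [438.  25. 135.]
rimF [459. 121. 129.]
spout [497. 165. 134.]
spout2 [516. 162. 129.]
spout3 [506. 140.  88.]
glassbot [483. 207.  64.]
glassrim [546. 169.  83.]
jar [660. 191.  85.]
mug [ 416. -260.   60.]
table [560. 203.  -2.]
orange [391. 163.  65.]
rim (array([501.5,  61.3,  72.4]), 718)
housing (array([536.4,  42.1, 100.7]), 1498)
jar (array([666.3, 188.3,  21.2]), 544)
apex z 189.2914490256296 [500.52379425  63.84224817 189.29144903]
ream  (array([515.9,  39.8,  48.3]), 336)
glass (array([507.9, 180.1,  36.7]), 2159) (array([508.6, 179.8,  39.3]), 118)
mug (array([ 399.5, -224.6,   38. ]), 1340)
(array([500.7,  59.8,  72.6]), 1192)
(array([501.7,  59.2,  26.1]), 224)
```

View pics/w1.png

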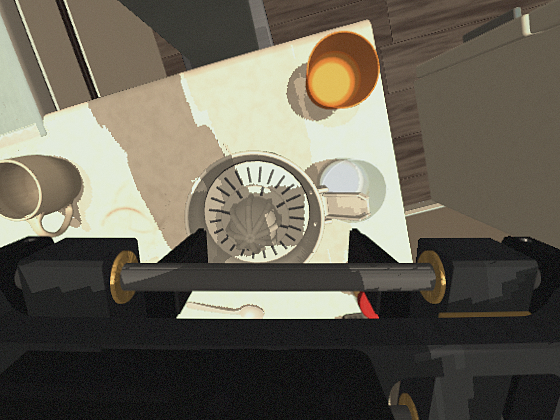

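The wrist view shows the reamer in the bowl at about (252,220) with its ribs visible. The spout is at (347,205), pointing to the glass at about (350,185). The axis comes out at about (501,60).

```bash
sed -i '/^for n,/,$d' m.py; cat > m.py <<'E'
from h import *
from scipy.optimize import least_squares
def fit(P):
    f=lambda q:np.hypot(P[:,0]-q[0],P[:,1]-q[1])-q[2]
    r=least_squares(f,[*np.median(P,0)[:2],50],loss='soft_l1',f_scale=2); return r.x.round(1),len(P)
E
python3 -m pendant '[[[0.85,0,0,0,0],[0.85,0,0,0,0],[0.85,0,0,0,0],[0.85,0,0,0,0],[0.85,0,0,0,0],[0.85,0,0,0,0],[0.85,0,0,0,0],[0.85,0,0,0,0]]]'; python3 goal.py 501 60.5 250; python3 - <<'E'
from h import *
from m import fit
c=cam('wrist'); W=pts(c); cv2.imwrite('pics/w2.png',c['image']); np.save('w2',W)
P=W.reshape(-1,3)
J=np.array([501,60.5]); r=np.hypot(P[:,0]-J[0],P[:,1]-J[1])
k=(r<15)&(P[:,2]>170); print(k.sum(), P[k][P[k][:,2]>np.nanmax(P[k][:,2])-3].mean(0) if k.any() else '')
k=(r<90)&(r>60)&(P[:,2]>134)&(P[:,2]<142); print(fit(P[k]))
k=(r<45)&(P[:,2]>138)&(P[:,2]<152); print(fit(P[k]))
E
```

```text
t: 2.55
eef_pos: [483.7, 89.8, 249.9]
tcp_rot: [3.141, -0.0, 2.884]
ft_force: [-0.4, 1.1, 0.1]
opening: 0.848
[-0.0242 -0.0239 -0.0001] [ 3.1415 -0.      2.8837] [ 0.049  0.238  1.792  0.     1.112 -1.264]
786 [500.59167494  59.80933809 189.08352825]
(array([500.7,  59.7,  72.6]), 1201)
(array([502. ,  59.2,  26.4]), 233)
```

```bash
python3 goal.py 500.8 60 131; python3 -m pendant '[[[0.85,-0.014,-0.014,0,0],[0.85,-0.0240,-0.0243,0,0],[0.85,-0.0240,-0.0243,0.02,0],[0.85,-0.0240,-0.0243,0.045,0],[0.85,-0.0240,-0.0243,0.075,0],[0.85,-0.0240,-0.0243,0.105,0],[0.85,-0.0240,-0.0243,0.116,0],[0.85,-0.0240,-0.0243,0.116,0]]]'; python3 goal.py 500.8 60 131
```

```text
[-0.0241 -0.0245  0.1189] [ 3.1415 -0.      2.8837] [ 0.049  0.238  1.792  0.     1.112 -1.264]
t: 3.4
eef_pos: [500.4, 60.0, 133.0]
tcp_rot: [-3.141, -0.002, 2.883]
ft_force: [-0.2, 1.3, 0.9]
opening: 0.849
[-0.0004  0.0001  0.002 ] [-3.1411e+00 -2.5000e-03  2.8834e+00] [-0.012  0.395  1.915  0.     0.834 -1.325]
```

```bash
python3 -m pendant '[[[0.85,0,0,0.002,0],[0.4,0,0,0.002,0],[0.4,0,0,0.002,0],[0.4,0,0,0.002,0],[0.4,0,0,0.002,0],[0.4,0,0,0.002,0],[0.4,0,0,0.002,0],[0.4,0,0,0.002,0]]]'; python3 goal.py 500.8 60 131; python3 -c "
from cell import env;s=env.state();print(s['moment'],s['ft_force'],s['tau'])"
```

```text
t: 4.2
eef_pos: [500.9, 60.2, 132.1]
tcp_rot: [3.141, 0.0, 2.884]
ft_force: [-0.6, -1.0, 3.6]
opening: 0.536
[ 0.     -0.0002  0.0011] [3.1415e+00 4.0000e-04 2.8838e+00] [-0.011  0.396  1.917  0.     0.828 -1.324]
[-0.2211229   0.02476185 -0.00063875] [-0.61824527 -1.04594471  3.63466649] [ 4.73145414e-01 -4.77269804e+01 -1.97397923e+01  1.90848922e-01
 -1.75323169e-02 -9.70932248e-03]
```

```bash
python3 -m pendant '[[[0.4,0,0,0.001,0],[0.4,0,0,0.002,0],[0.4,0,0,0.002,0.1],[0.4,0,0,0.002,0.2],[0.4,0,0,0.002,0.3],[0.4,0,0,0.002,0.4],[0.4,0,0,0.002,0.4],[0.4,0,0,0.002,0.4]]]'; python3 goal.py 500.8 60 131;python3 -c "
from cell import env;s=env.state();print(s['moment'])"
```

```text
t: 5.0
eef_pos: [502.1, 60.0, 131.6]
tcp_rot: [3.139, 0.003, 2.484]
ft_force: [-1.2, -3.4, 19.5]
opening: 0.545
[ 0.0011 -0.0008  0.0006] [3.1394 0.0035 2.4837] [-0.012  0.397  1.917 -0.     0.824 -0.924]
[-0.63438659  0.28589933 -0.01904016]
```

```bash
python3 -m pendant '[[[0.4,0,0,-0.0013,0],[0.4,0,0,-0.0013,0.1],[0.4,0,0,-0.0013,0.2],[0.4,0,0,-0.0013,0.3],[0.4,0,0,-0.0013,0.4],[0.4,0,0,-0.0013,0.5],[0.4,0,0,-0.0013,0.6],[0.4,0,0,-0.0013,0.6]]]'; python3 goal.py 500.8 60 131;python3 - <<'E'
from h import *
print(env.state()['moment'])
c=cam('wrist'); cv2.imwrite('pics/w3.png',c['image'])
E
```

```text
t: 5.8
eef_pos: [501.5, 60.3, 131.8]
tcp_rot: [3.14, 0.0, 1.88]
ft_force: [0.9, 0.5, 8.1]
opening: 0.538
[-0.0001 -0.0007  0.0008] [3.1396e+00 5.0000e-04 1.8803e+00] [-0.011  0.396  1.917  0.     0.826 -0.321]
[-0.09791108 -0.08051454 -0.0158809 ]
```

View pics/w3.png

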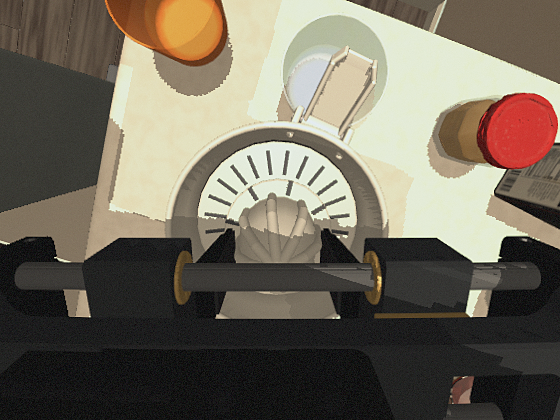

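The reamer sits well between the pads, gripped at about (278,235), and the press is 8 N. I'll keep turning.

```bash
python3 -m pendant '[[[0.4,0,0,0,0.1],[0.4,0,0,0,0.2],[0.4,0,0,0,0.3],[0.4,0,0,0,0.4],[0.4,0,0,0,0.5],[0.4,0,0,0,0.6],[0.4,0,0,0,0.6],[0.4,0,0,0,0.6]]]'; python3 -c "
from cell import env;s=env.state();print(s['moment'],s['joints'][5])"
```

```text
t: 6.65
eef_pos: [501.0, 60.2, 131.1]
tcp_rot: [3.141, -0.0, 1.287]
ft_force: [1.7, 0.5, -0.9]
opening: 0.54
[-0.19408519 -0.37278938 -0.01406219] 0.2726673519839135
```

The force fell to about 0 N, so the slot has probably met the tang. I'll lower gently.

```bash
python3 -m pendant '[[[0.4,0,0,0.0005,0],[0.4,0,0,0.001,0],[0.4,0,0,0.0015,0],[0.4,0,0,0.0015,0],[0.4,0,0,0.0015,0],[0.4,0,0,0.0015,0],[0.4,0,0,0.0015,0],[0.4,0,0,0.0015,0]]]'; python3 -c "
from cell import env;s=env.state();print(s['moment'],s['joints'][5])"
```

```text
t: 7.45
eef_pos: [500.9, 60.2, 129.7]
tcp_rot: [3.141, -0.0, 1.284]
ft_force: [4.6, -0.5, -0.5]
opening: 0.541
[-0.28543638 -0.77479879 -0.01265579] 0.2755197780153822
```

```bash
python3 -m pendant '[[[0.4,0,0.0005,0.001,0],[0.4,0,0.0005,0.002,0],[0.4,0,0.0005,0.003,0],[0.4,0,0.0005,0.004,0],[0.4,0,0.0005,0.005,0],[0.4,0,0.0005,0.006,0],[0.4,0,0.0005,0.007,0],[0.4,0,0.0005,0.007,0]]]'; python3 -c "
from cell import env;s=env.state();print(s['moment'],s['joints'][5])"
```

```text
t: 8.25
eef_pos: [501.2, 60.1, 122.6]
tcp_rot: [3.142, -0.0, 1.284]
ft_force: [3.6, -0.2, 1.2]
opening: 0.542
[-0.2361977  -0.63787685 -0.09489638] 0.27528942890944413
```

```bash
python3 -m pendant '[[[0.4,0,0.0003,0.001,0],[0.4,0,0.0003,0.002,0],[0.4,0,0.0003,0.003,0],[0.4,0,0.0003,0.0035,0],[0.4,0,0.0003,0.004,0],[0.4,0,0.0003,0.0045,0],[0.4,0,0.0003,0.0045,0],[0.4,0,0.0003,0.0045,0]]]'; python3 -c "
from cell import env;s=env.state();print(s['moment'],s['joints'][5])"
```

```text
t: 9.05
eef_pos: [501.4, 60.3, 118.6]
tcp_rot: [3.142, -0.0, 1.284]
ft_force: [0.3, 1.4, 7.4]
opening: 0.541
[ 0.18839355  0.10650469 -0.03313163] 0.27509088219003264
```

The tool stopped at 118.6 with 7.4 N, which matches the 13.5 mm drop. Releasing and rising now.

```bash
python3 -m pendant '[[[0.8,0,0,-0.0008,0],[0.8,0,0,-0.0008,0],[0.8,0,0,-0.0008,0],[0.8,0,0,-0.0008,0],[0.8,0,0,-0.03,0],[0.8,0,0,-0.07,0],[0.8,0,0,-0.11,0],[0.8,0,0,-0.13,0]]]'; python3 - <<'E'
from h import *
from m import fit
c=cam('wrist'); W=pts(c); cv2.imwrite('pics/w4.png',c['image'])
P=W.reshape(-1,3); J=np.array([501,60]); r=np.hypot(P[:,0]-J[0],P[:,1]-J[1])
k=(r<15)&(P[:,2]>150); Q=P[k]; print('apex',Q[Q[:,2]>np.nanmax(Q[:,2])-3].mean(0))
d=P[:,:2]-J; k=(d[:,1]>85)&(r<135)&(abs(d[:,0])<40)&(P[:,2]>128)&(P[:,2]<165)
print('spout top',k.sum(),d[k].mean(0)); k&=P[:,2]>np.nanpercentile(P[k][:,2],85); print('lip',d[k].mean(0),P[k][:,2].mean())
s=cam('scene'); V=pts(s).reshape(-1,3); k=(np.hypot(V[:,0]-508,V[:,1]-180)<50)&(V[:,2]>88)&(V[:,2]<97)&(V[:,1]>150); print('glass',fit(V[k]))
from goal import shift; print(shift([510,175,190]))
E
```

```text
t: 9.85
eef_pos: [502.1, 60.0, 251.2]
tcp_rot: [3.138, -0.001, 1.284]
ft_force: [-0.4, -0.7, -0.3]
opening: 0.8
apex [502.02330895  60.47407257 175.64478515]
spout top 816 [ 10.43009731 106.95069056]
lip [ 11.84085705 113.00989724] 147.76250276112825
glass (array([508.6, 179.9,  39.2]), 120)
(array([ 0.1124, -0.0255,  0.0608]), array([ 3.1370e+00, -1.4000e-03,  1.2839e+00]), array([-0.012,  0.256,  1.763,  0.   ,  1.118,  0.275]))
```

View pics/w4.png

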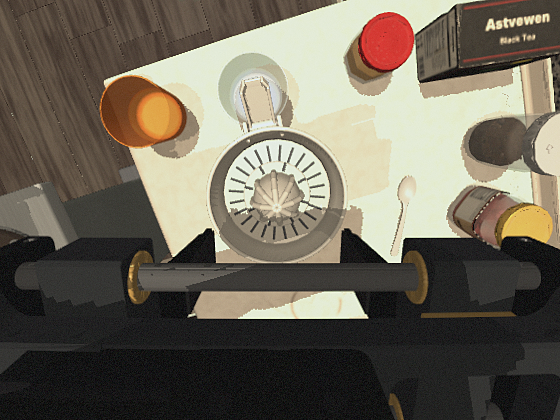

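The reamer apex dropped from 189.0 to 175.6 (13.4 mm) and stands upright at (272,195), so it is home. The spout is at (257,97), still up, above the glass at (250,85). Next is the spout, pressed with closed fingers at r≈117.

```bash
python3 -m pendant '[[[0,0.025,-0.005,0,-0.05],[0,0.05,-0.01,0,-0.1],[0,0.075,-0.015,0,-0.15],[0,0.1,-0.02,0,-0.18],[0,0.115,-0.0225,0,-0.18],[0,0.115,-0.0225,0.03,-0.18],[0,0.115,-0.0225,0.06,-0.18],[0,0.115,-0.0225,0.08,-0.18]]]'; python3 goal.py 512.5 176.5 165
```

```text
t: 10.75
eef_pos: [511.5, 176.4, 165.6]
tcp_rot: [-3.139, 0.001, 1.463]
ft_force: [0.7, 1.0, 0.5]
opening: 0.184
[0.0002 0.001  0.0006] [-3.1389e+00  9.0000e-04  1.4630e+00] [ 0.21   0.401  1.792 -0.     0.951  0.318]
```

```bash
python3 -m pendant '[[[0,0,0.001,0,0],[0,0,0.001,0,0],[0,0,0.001,0.008,0],[0,0,0.001,0.016,0],[0,0,0.001,0.024,0],[0,0,0.001,0.032,0],[0,0,0.001,0.04,0],[0,0,0.001,0.046,0]]]'; python3 goal.py 512.5 176.5 110
```

```text
t: 11.55
eef_pos: [513.4, 176.6, 121.4]
tcp_rot: [-3.141, -0.0, 1.464]
ft_force: [-0.0, 2.5, 3.3]
opening: 0.004
[-0.0002 -0.0009  0.0114] [-3.1412 -0.      1.4637] [0.209 0.459 1.837 0.    0.846 0.316]
```

Contact is about 3 N, so the spout is moving with the fingers. Continuing to the stop.

```bash
python3 -m pendant '[[[0,0,0,0.003,0],[0,0,0,0.006,0],[0,0,0,0.008,0],[0,0,0,0.01,0],[0,0,0,0.011,0],[0,0,0,0.012,0],[0,0,0,0.012,0],[0,0,0,0.012,0]]]'
```

```text
t: 12.35
eef_pos: [513.5, 176.5, 110.2]
tcp_rot: [-3.142, 0.0, 1.464]
ft_force: [-0.0, -0.2, 0.3]
opening: 0.008
```

```bash
python3 -m pendant '[[[0,0,0,0.0005,0],[0,0,0,0.001,0],[0,0,0,0.0015,0],[0,0,0,0.002,0],[0,0,0,0.0025,0],[0,0,0,0.003,0],[0,0,0,0.003,0],[0,0,0,0.003,0]]]'
```

```text
t: 13.15
eef_pos: [513.4, 176.5, 107.2]
tcp_rot: [-3.141, 0.0, 1.464]
ft_force: [-0.2, 1.0, 0.8]
opening: 0.006
```

```bash
python3 -m pendant '[[[0,0,0,0.0005,0],[0,0,0,0.001,0],[0,0,0,0.0015,0],[0,0,0,0.002,0],[0,0,0,0.0025,0],[0,0,0,0.0025,0],[0,0,0,0.0025,0],[0,0,0,0.0025,0]]]'; python3 - <<'E'
from h import *
c=cam('scene'); cv2.imwrite('pics/s2.png',cv2.resize(c['image'][210:350,180:320],None,fx=4,fy=4,interpolation=cv2.INTER_CUBIC))
E
```

```text
t: 13.95
eef_pos: [513.5, 176.5, 104.7]
tcp_rot: [-3.142, 0.0, 1.464]
ft_force: [0.4, 1.8, 1.2]
opening: 0.009
```

View pics/s2.png

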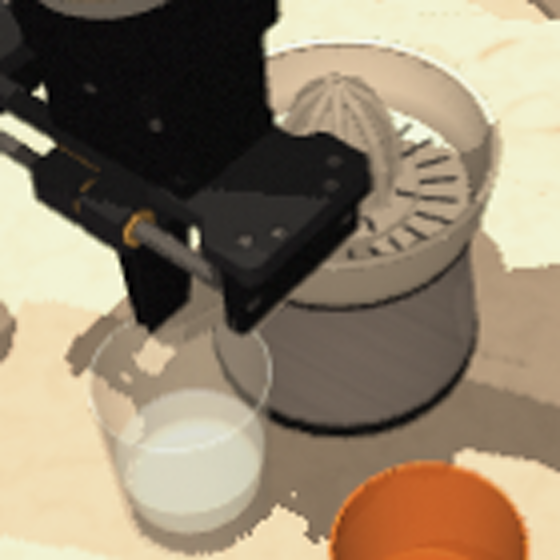

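The view is mostly hidden by the gripper. The fingertip is at about (150,325) above the glass, and the reamer sits low at (340,140). Pressing a little further until the force rises.

```bash
python3 -m pendant '[[[0,0,0,0.0005,0],[0,0,0,0.001,0],[0,0,0,0.0015,0],[0,0,0,0.002,0],[0,0,0,0.002,0],[0,0,0,0.002,0],[0,0,0,0.002,0],[0,0,0,0.002,0]]]'
```

```text
t: 14.8
eef_pos: [513.5, 176.5, 102.7]
tcp_rot: [-3.142, -0.0, 1.464]
ft_force: [-0.8, -0.4, 1.3]
opening: 0.008
```

No clear stop yet. I'll lift and measure the spout.

```bash
python3 -m pendant '[[[0,0,0,-0.02,0],[0,0,0,-0.05,0],[0,0,0,-0.08,0],[0,0,0,-0.12,0],[0,-0.03,0,-0.15,0],[0,-0.06,0,-0.15,0],[0,-0.1,0,-0.15,0],[0,-0.1,0,-0.15,0]]]'; cat > sp.py <<'E'
from h import *
from m import fit
import sys
c=cam('wrist'); W=pts(c)
cv2.imwrite(f'pics/{sys.argv[1]}.png',c['image'])
J=np.array([501,60]); e=np.array([.1,.995])
for n,P in (('w',W.reshape(-1,3)),('s',pts(cam('scene')).reshape(-1,3))):
    d=P[:,:2]-J; a=d@e; b=d@[.995,-.1]
    for lo in range(80,135,5):
        k=(a>lo)&(a<lo+5)&(abs(b)<16)&(P[:,2]>96)&(P[:,2]<170)
        if k.sum()>2: print(n,lo,k.sum(),np.percentile(P[k][:,2],[10,50,90]).round(1))
    k=(np.hypot(P[:,0]-508,P[:,1]-180)<50)&(P[:,2]>86)&(P[:,2]<97)&(a>85); 
    if k.sum()>9: print('glass',fit(P[k]))
    r=np.hypot(*d.T); k=(r<15)&(P[:,2]>150)&(P[:,2]<195); print('apex',P[k][:,2].max() if k.any() else 0)
E
python3 sp.py w5
```

```text
t: 15.6
eef_pos: [502.3, 74.1, 253.0]
tcp_rot: [3.141, 0.001, 1.461]
ft_force: [-0.5, 0.2, -0.2]
opening: 0.003
w 80 137 [111.  114.  118.4]
w 85 135 [111.1 112.4 120.1]
w 90 134 [113.  114.3 121.9]
w 95 134 [114.4 115.7 123.8]
w 100 145 [116.4 118.  125.8]
w 105 144 [118.5 119.6 127.7]
w 110 150 [119.8 121.3 129.3]
w 115 144 [121.7 123.  131. ]
w 120 153 [123.2 124.7 130.4]
w 125 105 [124.5 126.2 131.6]
glass (array([508.5, 178.3,  39.2]), 436)
apex 177.54278037183673
s 80 51 [109.3 113.1 115.8]
s 85 33 [109.6 112.1 118.8]
s 90 40 [111.4 113.  120.2]
s 95 37 [112.8 114.9 122.5]
s 100 35 [114.1 116.3 123.1]
s 105 39 [116.2 118.  124.7]
s 110 38 [117.9 119.5 126.9]
s 115 41 [119.3 121.8 128.1]
s 120 37 [121.4 123.1 129.1]
s 125 40 [122.7 124.8 129.5]
s 130 20 [123.2 124.8 126.9]
glass (array([508.7, 179.7,  39.3]), 156)
apex 176.00561796141042
```

View pics/w5.png

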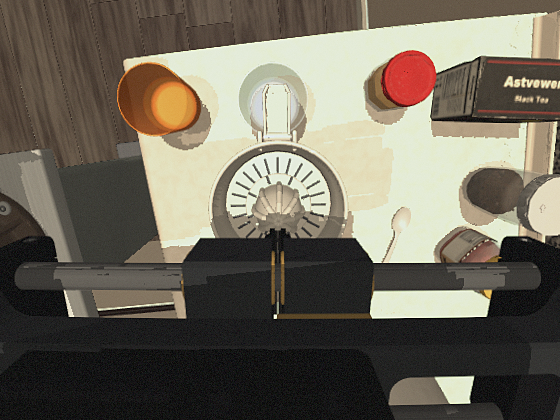

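The spout at (278,105) is only about 18° above level, although the tip went to 102.7. The closed fingers probably wedged in the channel and dragged it back up. I'll press on the two side walls instead, with the jaws about 16 mm apart, so first I check the spout's centre line.

```bash
python3 - <<'E'
from h import *
P=pts(cam('wrist')).reshape(-1,3); J=np.array([501,60]); d=P[:,:2]-J
for lo in (95,105,115):
    k=(d[:,1]>lo)&(d[:,1]<lo+8)&(P[:,2]>108)&(P[:,2]<140)&(abs(d[:,0])<40)
    h=np.percentile(P[k][:,2],60)+3; w=k&(P[:,2]>h)
    print(lo,np.percentile(P[k][:,0],[2,98]).round(1),'walls',np.sort(P[w][:,0]).round()[::max(1,w.sum()//8)])
from goal import shift; print(shift([511.5,178,150]))
E
```

```text
95 [497.  525.1] walls [496. 497. 498. 499. 523. 523. 524. 525.]
105 [498.4 525.9] walls [498. 499. 499. 500. 501. 524. 525. 525. 526.]
115 [498.8 526.3] walls [498. 499. 500. 501. 522. 524. 525. 526.]
(array([ 0.101 , -0.0022,  0.1027]), array([ 3.1416e+00, -3.0000e-04,  1.4631e+00]), array([0.022, 0.261, 1.751, 0.   , 1.13 , 0.13 ]))
```

```bash
python3 -m pendant '[[[0.17,0.03,0,0,0],[0.17,0.06,0,0,0],[0.17,0.09,-0.001,0,0],[0.17,0.101,-0.001,0.03,0],[0.17,0.101,-0.001,0.07,0],[0.17,0.101,-0.001,0.1,0],[0.17,0.101,-0.001,0.11,0],[0.17,0.101,-0.001,0.11,0]]]'; python3 goal.py 512.7 178 115
```

```text
t: 16.55
eef_pos: [512.2, 178.3, 141.8]
tcp_rot: [-3.139, 0.001, 1.465]
ft_force: [0.9, -0.9, 0.0]
opening: 0.168
[-0.0002  0.0006  0.0268] [-3.1393e+00  6.0000e-04  1.4647e+00] [0.213 0.432 1.816 0.    0.896 0.319]
```

```bash
python3 -m pendant '[[[0.17,0,0.0005,0.005,0],[0.17,0,0.0005,0.01,0],[0.17,0,0.0005,0.015,0],[0.17,0,0.0005,0.02,0],[0.17,0,0.0005,0.024,0],[0.17,0,0.0005,0.026,0],[0.17,0,0.0005,0.027,0],[0.17,0,0.0005,0.027,0]]]'
```

```text
t: 17.35
eef_pos: [513.1, 177.6, 115.7]
tcp_rot: [-3.142, -0.0, 1.464]
ft_force: [-0.4, -0.7, 0.8]
opening: 0.169
```

```bash
python3 -m pendant '[[[0.17,0,0,0.0005,0],[0.17,0,0,0.001,0],[0.17,0,0,0.0015,0],[0.17,0,0,0.002,0],[0.17,0,0,0.0025,0],[0.17,0,0,0.003,0],[0.17,0,0,0.003,0],[0.17,0,0,0.003,0]]]'
```

```text
t: 18.15
eef_pos: [513.1, 177.6, 112.7]
tcp_rot: [-3.142, -0.0, 1.464]
ft_force: [-0.0, 0.5, -0.5]
opening: 0.169
```

```bash
python3 -m pendant '[[[0.17,0,0,0.0005,0],[0.17,0,0,0.001,0],[0.17,0,0,0.0015,0],[0.17,0,0,0.002,0],[0.17,0,0,0.0025,0],[0.17,0,0,0.003,0],[0.17,0,0,0.003,0],[0.17,0,0,0.003,0]]]'
```

```text
t: 18.95
eef_pos: [513.1, 177.6, 109.7]
tcp_rot: [3.142, -0.0, 1.464]
ft_force: [0.6, 1.0, 0.6]
opening: 0.17
```

```bash
python3 -m pendant '[[[0.17,0,0,-0.003,0],[0.17,0,0,-0.01,0],[0.17,0,0,-0.03,0],[0.17,0,0,-0.06,0],[0.17,0,0,-0.1,0],[0.17,-0.03,0,-0.14,0],[0.17,-0.07,0,-0.14,0],[0.17,-0.1,0,-0.14,0]]]'; python3 sp.py w6
```

```text
t: 19.75
eef_pos: [502.3, 76.8, 251.6]
tcp_rot: [3.138, -0.0, 1.464]
ft_force: [0.1, 0.6, 0.1]
opening: 0.169
w 80 128 [110.3 114.  118.7]
w 85 133 [111.2 112.5 120.2]
w 90 135 [113.  114.2 121.7]
w 95 140 [114.4 115.8 123.7]
w 100 141 [116.  118.  125.7]
w 105 144 [118.3 119.6 127.7]
w 110 140 [120.  121.3 129.5]
w 115 148 [121.6 122.9 130.6]
w 120 154 [123.  124.6 130.4]
w 125 109 [124.4 125.6 131.8]
glass (array([508.6, 178.4,  39.2]), 441)
apex 177.40170108172524
s 80 48 [109.5 113.1 116.9]
s 85 38 [109.6 111.4 119. ]
s 90 35 [111.3 112.7 118.9]
s 95 36 [112.5 115.9 121.9]
s 100 39 [114.5 116.2 123.6]
s 105 42 [115.4 118.3 124.8]
s 110 36 [118.2 120.1 127. ]
s 115 40 [119.5 121.2 128.3]
s 120 36 [121.3 123.3 128.9]
s 125 40 [122.2 124.1 129.6]
s 130 20 [122.6 124.6 129.1]
glass (array([508.6, 179.8,  39.3]), 151)
apex 176.1777379684737
```

View pics/w6.png

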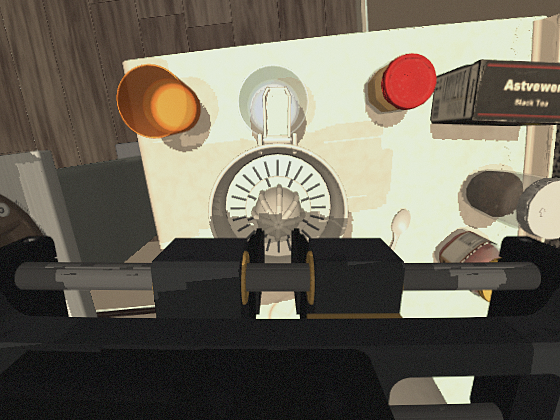

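The spout at (278,110) reads the same 18° after the second push. I need to see it while it is being pushed.

```bash
python3 -m pendant '[[[0.17,0.03,0,0,0],[0.17,0.06,0,0,0],[0.17,0.09,0,0,0],[0.17,0.1,0,0.04,0],[0.17,0.1,0,0.08,0],[0.17,0.1,0,0.11,0],[0.17,0.1,0,0.125,0],[0.17,0.1,0,0.133,0]]]'; cat > v.py <<'E'
from h import *
import sys
a=[]
s0=env.state(); c=cam('scene'); P=pts(c); K=np.array([[c['fx'],0,c['cx']],[0,c['fy'],c['cy']],[0,0,1.]])
q=cv2.projectPoints(np.array([s0['eef_pos']]),np.array(c['rvec'],float),np.array(c['tvec'],float),K,np.array(c['dist']))[0].ravel()
print('tcp px',q, 'in crop',(q-[190,230])*6)
Q=P.reshape(-1,3); d=Q[:,:2]-[501,60]; A=d@[.1,.995]; b=d@[.995,-.1]
for lo in range(80,140,6):
    k=(A>lo)&(A<lo+6)&(abs(b)<16)&(Q[:,2]>90)&(Q[:,2]<170)
    if k.sum()>2: print(lo,k.sum(),np.percentile(Q[k][:,2],[10,50,90]).round(1))
cv2.imwrite(f'pics/{sys.argv[1]}.png',cv2.resize(c['image'][230:330,190:290],None,fx=6,fy=6,interpolation=cv2.INTER_CUBIC))
E
python3 v.py d1; python3 goal.py 512.7 178 115
```

```text
t: 20.65
eef_pos: [512.6, 178.1, 115.5]
tcp_rot: [-3.14, 0.0, 1.464]
ft_force: [-0.0, 0.1, 0.1]
opening: 0.167
tcp px [221.69798887 292.56300663] in crop [190.18793324 375.37803981]
80 16 [108.6 111.2 113. ]
86 16 [109.4 111.  111.9]
92 15 [112.2 113.4 116.7]
98 23 [113.7 115.  122.7]
104 25 [116.8 120.8 146.3]
110 39 [118.  126.6 155.1]
116 85 [121.  137.7 157.1]
122 94 [122.6 140.5 160.2]
128 131 [124.4 150.1 166.8]
[0.     0.0002 0.0002] [-3.1396e+00  5.0000e-04  1.4641e+00] [0.212 0.468 1.843 0.    0.834 0.319]
```

View pics/d1.png

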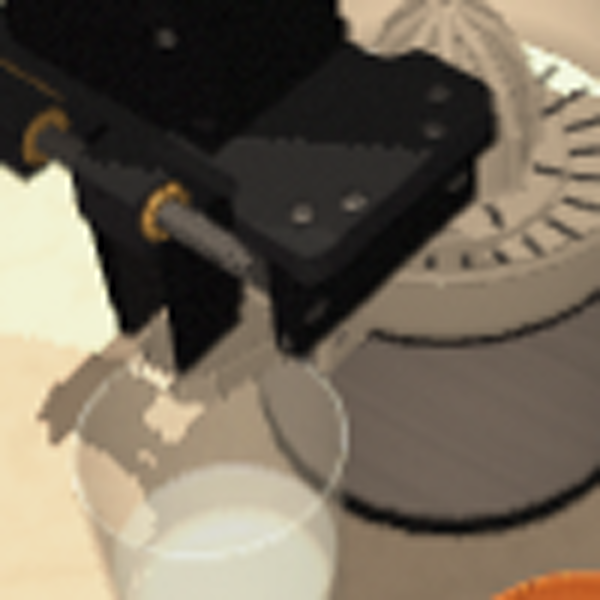

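The fingers are between the spout's walls, with tips near (185,370) and (120,330), yet I read no force. I'll get the depth on the finger and spout surfaces.

```bash
python3 - <<'E'
from h import *
c=cam('scene'); P=pts(c)
for u,v in [(190,360),(182,365),(200,345),(200,300),(230,315),(215,345),(220,362),(240,350),(125,320),(115,300),(150,330),(100,360),(60,400),(140,345),(175,410),(265,310),(290,350),(340,350)]:
    x,y=190+u/6,230+v/6; print((u,v),P[int(round(y)),int(round(x))].round(), c['image'][int(round(y)),int(round(x))])
s=env.state();print(s['eef_pos'],s['opening'])
E
```

```text
(190, 360) [502. 188. 139.] [35 43 47]
(182, 365) [503. 192. 141.] [11 13 15]
(200, 345) [501. 185. 142.] [12 13 15]
(200, 300) [497. 188. 168.] [8 9 9]
(230, 315) [497. 176. 151.] [12 12 14]
(215, 345) [512. 167. 117.] [ 95 114 128]
(220, 362) [506. 172. 120.] [ 92 110 123]
(240, 350) [506. 163. 116.] [ 97 116 130]
(125, 320) [523. 189. 145.] [17 17 17]
(115, 300) [525. 191. 153.] [12 11 12]
(150, 330) [523. 180. 131.] [ 97 116 131]
(100, 360) [611. 118.  -3.] [ 93 116 134]
(60, 400) [nan nan nan] [ 95 117 138]
(140, 345) [522. 187. 131.] [112 134 151]
(175, 410) [540. 159.  62.] [169 205 227]
(265, 310) [512. 144. 109.] [ 97 116 131]
(290, 350) [438. 222. 220.] [33 35 39]
(340, 350) [488. 139. 103.] [ 95 113 127]
[512.9106669  177.95708436 116.33700185] 0.17078901146802844
```

The depth shows the visible finger ends at about z 139 while the TCP reads 116. So the fingertips really end about 20 mm above the reported TCP. That explains everything: the first push stopped exactly where the spout stood, so I just need to go lower. I'll continue and watch the force.

```bash
python3 -m pendant '[[[0.17,0,0,0.003,0],[0.17,0,0,0.006,0],[0.17,0,0,0.009,0],[0.17,0,0,0.012,0],[0.17,0,0,0.014,0],[0.17,0,0,0.016,0],[0.17,0,0,0.016,0],[0.17,0,0,0.016,0]]]'; python3 v.py d2
```

```text
t: 21.55
eef_pos: [513.0, 177.5, 100.6]
tcp_rot: [-3.141, 0.0, 1.464]
ft_force: [-0.4, -0.2, -0.1]
opening: 0.172
tcp px [222.50799123 297.7143793 ] in crop [195.0479474  406.28627581]
86 6 [108.3 109.1 110.3]
92 12 [108.9 109.7 110.9]
98 16 [110.2 112.9 119.2]
104 15 [112.7 117.2 122.6]
110 40 [113.5 124.9 143. ]
116 69 [113.1 126.7 144.5]
122 97 [113.9 125.9 147.4]
128 160 [115.1 138.3 159.4]
```

The spout is moving (floor at r 110 went from 118 to 113). Continuing.

```bash
python3 -m pendant '[[[0.17,0,0,0.002,0],[0.17,0,0,0.004,0],[0.17,0,0,0.006,0],[0.17,0,0,0.008,0],[0.17,0,0,0.009,0],[0.17,0,0,0.01,0],[0.17,0,0,0.01,0],[0.17,0,0,0.01,0]]]'; python3 v.py d2
```

```text
t: 22.4
eef_pos: [513.0, 177.5, 90.7]
tcp_rot: [-3.141, 0.0, 1.464]
ft_force: [0.4, 0.6, 1.0]
opening: 0.171
tcp px [223.02741168 301.272605  ] in crop [198.16447005 427.63562999]
92 6 [104.2 105.2 106.3]
98 14 [105.4 109.7 113.1]
104 21 [105.4 111.2 122.9]
110 29 [104.4 114.8 132.1]
116 71 [103.8 117.2 134.6]
122 99 [102.2 113.4 135.4]
128 160 [103.2 130.2 153.2]
```

```bash
python3 -m pendant '[[[0.17,0,0,0.0005,0],[0.17,0,0,0.001,0],[0.17,0,0,0.0015,0],[0.17,0,0,0.002,0],[0.17,0,0,0.002,0],[0.17,0,0,0.002,0],[0.17,0,0,0.002,0],[0.17,0,0,0.002,0]]]'
```

```text
t: 23.25
eef_pos: [513.2, 177.7, 88.8]
tcp_rot: [3.141, -0.0, 1.464]
ft_force: [-0.0, 0.2, 4.8]
opening: 0.174
```

```bash
python3 -m pendant '[[[0.17,0,0,0.0005,0],[0.17,0,0,0.001,0],[0.17,0,0,0.001,0],[0.17,0,0,0.001,0],[0.17,0,0,0.001,0],[0.17,0,0,0.001,0],[0.17,0,0,0.001,0],[0.17,0,0,0.001,0]]]'
```

```text
t: 24.05
eef_pos: [513.3, 177.7, 88.2]
tcp_rot: [3.141, -0.0, 1.464]
ft_force: [-1.4, 0.6, 10.6]
opening: 0.171
```

The force rises steeply at 10.6 N, which is the stop. Lifting and checking.

```bash
python3 -m pendant '[[[0.17,0,0,-0.005,0],[0.17,0,0,-0.02,0],[0.17,0,0,-0.05,0],[0.17,0,0,-0.09,0],[0.17,0,0,-0.13,0],[0.17,-0.03,0,-0.17,0],[0.17,-0.06,0,-0.17,0],[0.17,-0.1,0,-0.17,0]]]'; python3 sp.py w7; python3 - <<'E'
from h import *
c=cam('scene'); P=pts(c).reshape(-1,3)
cv2.imwrite('pics/f.png',cv2.resize(c['image'][200:340,180:320],None,fx=4,fy=4,interpolation=cv2.INTER_CUBIC))
s=pts(cam('side')); 
from m import fit
for n,(x,y),z in (('jar',(666,188),(83,95)),):
    k=(np.hypot(P[:,0]-x,P[:,1]-y)<40)&(P[:,2]>z[0])&(P[:,2]<z[1]); print(n,P[k].mean(0))
    Q=np.load('scene.npy').reshape(-1,3); k=(np.hypot(Q[:,0]-x,Q[:,1]-y)<40)&(Q[:,2]>z[0])&(Q[:,2]<z[1]); print('before',Q[k].mean(0))
E
```

```text
t: 24.85
eef_pos: [502.3, 77.7, 258.7]
tcp_rot: [3.14, -0.0, 1.465]
ft_force: [-0.1, -0.1, -1.0]
opening: 0.175
w 80 105 [107.7 113.1 115.4]
w 85 130 [106.9 107.9 115.5]
w 90 129 [106.1 107.1 114.4]
w 95 115 [105.1 106.3 114. ]
w 100 133 [104.6 105.6 113.2]
w 105 112 [103.9 105.  113.3]
w 110 128 [103.3 104.3 112. ]
w 115 123 [102.5 103.6 111. ]
w 120 115 [101.8 103.1 111. ]
w 125 111 [100.8 102.4 108.1]
w 130 7 [106.4 107.1 108.2]
glass (array([508.5, 178.4,  39.1]), 409)
apex 177.31317090480212
s 80 65 [106.1 112.3 114.5]
s 85 45 [104.7 107.  113.4]
s 90 46 [104.3 106.2 112.5]
s 95 45 [103.8 105.6 112.1]
s 100 47 [102.8 105.  112.2]
s 105 44 [102.2 104.5 111.4]
s 110 51 [101.5 103.9 110.2]
s 115 50 [101.2 102.9 109.4]
s 120 47 [100.2 102.  108.5]
s 125 39 [ 99.7 101.6 107.5]
s 130 21 [100.  101.9 106.3]
glass (array([508.6, 179.6,  39.5]), 165)
apex 176.05909834649313
jar [666.36925911 190.4112092   84.52881567]
before [666.63515317 190.73527172  84.51816074]
```

View pics/f.png

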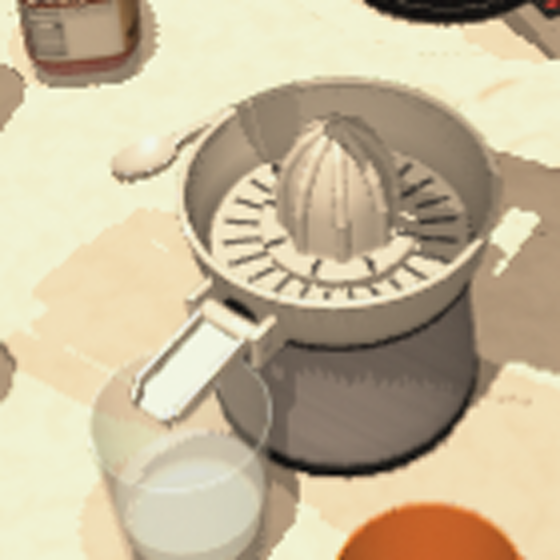

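The picture shows the spout down over the glass, with its lip at about (160,410) inside the glass rim, and the reamer low and upright at (340,190). The measured slope is −7.8° and the lip is about 9 mm from the glass axis. Handing in.

```bash
python3 -c "
from cell import env;print(env.job_done())"
```

```text
the job is handed in; nothing more can be done
None
```

The reamer is home on its keyed shaft and the spout is down over the glass. I handed the job in at about 25 s, and no verdict was reported.

- **Reamer:** I gripped it and turned it about 92° under a press that was mostly around 8 N. It briefly reached 19.5 N, which is over the advised 5 to 10 N but far below the 100 N limit. It then followed down to the seat. The tip dropped 13.4 mm (13.5 expected), it stands upright, and it is centred on the bowl axis to about 1–2 mm.
- **Spout:** It is on its stop. The force rose to 10.6 N there, and the measured slope is −7.8° (stop at −8°). The lip is about 9 mm from the glass axis, worked out from the spout's direction.
- **Glass and bystanders:** The glass is upright and within about 2 mm of where it stood, and the honey jar is within 1 mm. I did not re-measure the mug; the arm never worked near it.
- **What disagreed:** The first two spout pushes stopped short, leaving it about 18° above level. The depth pictures showed the fingers ending about 20 mm above the reported TCP. Because of this the reamer was gripped higher up than planned, but it held. Pushing lower on the third try brought the spout down.

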